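# Weigh the storage pail on the spring scale

## Robot

A 6-joint arm with a two-finger parallel gripper is mounted at the origin on the work surface. World frame = base frame: x ahead of the robot, y to its left, z up, the work surface at z = 0. Lengths are in m, angles in rad, forces in N, time in s.
With the tool pointing down it reaches from about 0.3 to 0.75 m from the base axis. Payload 8.5 kg.
Tool frame: the origin (TCP) lies on the centre line of the jaws, within the pads' length; the fingertips stand 11 mm ahead of it and the grasp point (between the pads) lies 8 mm behind it; y points along the fingers, x is the direction in which the jaws open and shut, and the axes are right-handed (so a half turn about y gives the same grasp; the last joint's range is limited). The gripper opens to 85 mm and grips with 20 to 120 N. Pads are 22 mm wide; open, the fingers measure 114 mm over their backs; the gripper's body (76 mm by 85 mm) begins 54 mm behind the grasp point. The pads swing forward as they close: fully open they stand 13 mm farther back than shut.
Start: joints at [0.908, 0.381, 1.297, -0, 1.464, -0.215], TCP at [0.238, 0.496, 0.242] pointing down, gripper open.
Joint ranges: [-3.11, 3.11], [-0.89, 2.33], [0.22, 2.48], [-1.42, 4.56], [0.17, 2.85], [-2.88, 2.88]. Speed limits (rad/s): [2.39, 2.39, 3.14, 3.14, 3.14, 3.14].

## Interface

Orientations are given as a rotation vector (axis times angle).
In Python, from station import ctrl gives the robot as it stands.
- The arm moves only by the tool servo_tool, never from a script. Its argument "plan" is a list of rows, each a list of 3 entries, a list of its own where there are three numbers: the turn, a rotation vector about the world's x, y, z in rad, then the shift along the world's x, y, z in mm, then the gripper command: -1 is shut, 1 is fully open, values between are in proportion. A call has 1 to 8 rows; each row shifts and turns the commanded pose from where the row before left it; what a row does not reach is not made up. A row lasts 1/12 s, in which the tool goes at most 41.7 mm and 7.16 degrees, less where a joint would pass 70% of its speed; a pose out of reach is approached as far as the arm can. A call is refused whole if a number of a shift passes 41.7 or a number of a turn 0.125, either way. A call with a gripper value outside its range is refused whole. The fingers move at their own pace and stop on an object; "newtons" is the grip in N (left out, the last holds). Time passes only in rows, so rows that do not move let the fingers close. It gives the time, the measured TCP pose, the force and the opening at its end, in the units of the state.
- ctrl.get_state(): the state, without advancing time (a new reading comes with each control period).
- ctrl.grab_frame(name): name is "scene" or "top"; returns a dict with "img" (480x640x3 uint8, red, green, blue), "fovy" (degrees; the focal length in pixels is half the picture's height over the tangent of half this angle, whatever the lens; pixels are square), "cx", "cy" (the principal point, pixels), "D" ([k1, k2, p1, p2, k3] as OpenCV has them; the pictures are not rectified), "T" (4x4, takes a point from camera to world coordinates). Camera axes: x right, y down, z forward; pixel columns grow to the right and rows downward; lengths in m; the calibration is good to about 2 mm. A picture is of the moment at which its call begins. There is no depth.
- ctrl.job_done(): hands the job in, once; it reports no verdict.
The state is a dict: "t": time; "joint_positions": joint angles; "joint_velocities": joint speeds; "tau": joint torques, N m; "tcp_pos": TCP position; "orientation": TCP orientation; "ft_force": force on the tool from outside, world axes, zero at the start; "torque": the same for the moment, N m; "grip_width": finger opening in m.
Only numpy, scipy, OpenCV 4.12 (cv2) and the standard library are available. Lean on these libraries where they do the work, as an engineer would, in place of code of your own. Each camera call takes 0.05 s, during which the arm holds its last target.

## Task

Weigh the storage pail: with the pail still standing on the counter, raise its flat-lying bail upright, then carry the pail steadily by the bail, without tipping it or letting it swing wildly, and hook the bail over both prongs of the spring scale. Ease the pail down until the spring carries all of its weight before you let go, so that the scale neither drops nor springs back, and never press the hook down hard. Leave the pail hanging still and upright on the hook, and everything else on the counter where it is.

Things in the scene. Friction and masses are not known exactly. Their poses are not given: they have to be found in the camera images.
- pail_mid (a point): Centre (43 mm above the underside) of the closed teal round pail: 96 mm across at the top, 86 mm at the bottom, 86 mm tall to the top of its 99 mm steel lid (a 10 mm knob stands on that); 0.25 to 0.8 kg, not known beforehand. z is the pail's axis, y runs along the bail's pivots; the flat bail lies to the -x side
- pail_pivot (a point): On the pail's axis, midway between the two pivots of the bail, 27 mm above the pail's centre; axes as the pail's
- bail_grip (a point): Centre of the bail's turned wooden grip (15 mm thick, 44 mm long, turns on the wire), mid-way along the bail's top bar; y runs along the bar. The bail is a U of 6 mm steel wire: bar 92 mm from the pivot axis and straight over 94 mm, legs 110 mm apart. It swings almost without friction and falls back if let go
- bail (a joint): Angle of the bail, rad: 0 = flat and level, out over the pail's -x side (rest stop); 1.57 = upright over the pail
- hook_seat (a point): Seat of the scale's two-pronged hook, midway between the prongs, where the centre of the bail's bar rests (to 3 mm); sinks with the hook. Prongs: 7 mm steel rods, 72 mm apart along y, from a crossbar 103 mm behind (+x) to a V-shaped dip at the seat, then up to tips 26 mm above and in front (-x, the open side: the bail comes in from there, over the tips, its legs outside the prongs)
- scale: Fixed spring scale; origin on the counter plumb below the hook's seat. White base plate 12 mm thick, 180 mm back, 50 mm to the front, 130 mm wide; post 369 mm tall, its front 125 mm behind (+x) the seat. Empty, the seat is 285 mm above the counter
- scale_hook (a joint): How far the hook is pulled down, m: 0 empty, stop at 0.1. Spring 100 N/m (10 mm per newton of load on the hook; the first 0.3 N do not move it), lightly damped
- canister_tall: bystander, leave alone: teal canister, 90 mm across, 140 mm tall; origin at its underside
- canister_short: bystander, leave alone: teal canister, 84 mm across, 100 mm tall; origin at its underside
- mug: bystander, leave alone: white mug, 90 mm tall; origin at its underside
- spice_jar: bystander, leave alone: amber glass jar, 42 mm across, 85 mm tall; origin at its underside
- bowl: bystander, leave alone: terracotta bowl, 130 mm across, 55 mm tall; origin at its underside
- pepper_mill: bystander, leave alone: dark wooden pepper mill, 52 mm across, 140 mm tall; origin at its underside
- wooden_spoon: bystander, leave alone: wooden spoon lying on the counter
There are look-alikes about, which are no part of the job. Leave any green, purple or red look-alike of the part that bears pail_mid alone.

How it is judged:
By the outcome, as a careful person would: the job done as asked, in the order asked, and still so for the second after the job is handed in, with the robot touching nothing.
It also fails if it takes over 72 s, if anything falls off the work surface, if the arm or the gripper's body presses on something with over 40 N, if the wrist force passes 120 N, or if a joint passes its speed limit or range.

## Working session

There is one attempt and no reset: what is moved stays moved. The work goes in short steps, Python scripts to look and compute and a tool call to move; the robot and the scene stay as the last step left them, time stands still between calls to the robot, and variables do not carry over. Pictures are saved under pics/ and viewed, and the job is handed in when it is done.

Besides the shell and the picture viewer there is one more tool, called after "Emit:" in YAML: its name, and indented under it one key for each argument. servo_tool: Moves the arm, as the interface text tells. Its arguments: {"type":"object","properties":{"plan":{"type":"array"},"newtons":{"type":"number"}},"required":["plan"]}

```bash
ls; mkdir -p pics; python3 - <<'E'
from station import ctrl
import cv2,numpy as np
s=ctrl.get_state();print(s)
for n in("scene","top"):
    f=ctrl.grab_frame(n);cv2.imwrite(f"pics/{n}0.png",f["img"][:,:,::-1]);print(n,f["fovy"],f["cx"],f["cy"],f["D"],np.round(f["T"],4).tolist())
E
```

```text
pics
{'t': 0.0, 'joint_positions': array([ 9.07685852e-01,  3.81201796e-01,  1.29825833e+00,  1.79721953e-05,
        1.46357289e+00, -2.15298515e-01]), 'joint_velocities': array([ 1.33806659e-03,  1.09345736e-03,  2.04586006e-03, -1.75146336e-04,
       -8.40717731e-04, -7.58360756e-05]), 'tau': array([-1.11897145e-04, -4.48476827e+01, -2.31272507e+01, -2.65496974e-04,
        4.89872604e-03,  2.89065071e-06]), 'tcp_pos': array([0.23797481, 0.49555265, 0.24170947]), 'orientation': array([-1.38887076, -0.87228006,  0.87451251]), 'ft_force': array([-0.34149959,  0.34148739, -0.04181212]), 'torque': array([-0.05012384,  0.01606444, -0.03524702]), 'grip_width': 0.08553364479725467}
scene 45.07654221360218 306.016689550862 236.80831361099774 [-0.16389904  0.          0.          0.          0.        ] [[-0.7893, 0.383, -0.4799, 1.1099], [0.6139, 0.503, -0.6084, 0.805], [0.0084, -0.7748, -0.6321, 1.0305], [0.0, 0.0, 0.0, 1.0]]
top 56.56366728079855 321.4118596826913 244.21706272756532 [-0.11169145  0.          0.          0.          0.        ] [[0.0271, -0.9902, 0.1367, 0.3311], [-0.9996, -0.0279, -0.0045, 0.0077], [0.0083, -0.1365, -0.9906, 1.2938], [0.0, 0.0, 0.0, 1.0]]
```

View pics/scene0.png

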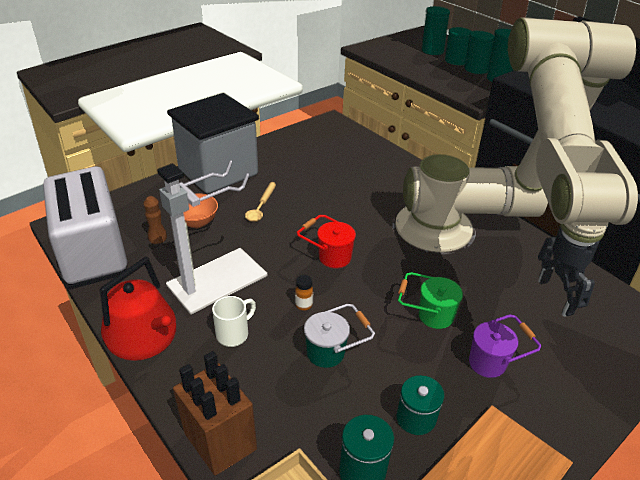

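View pics/top0.png

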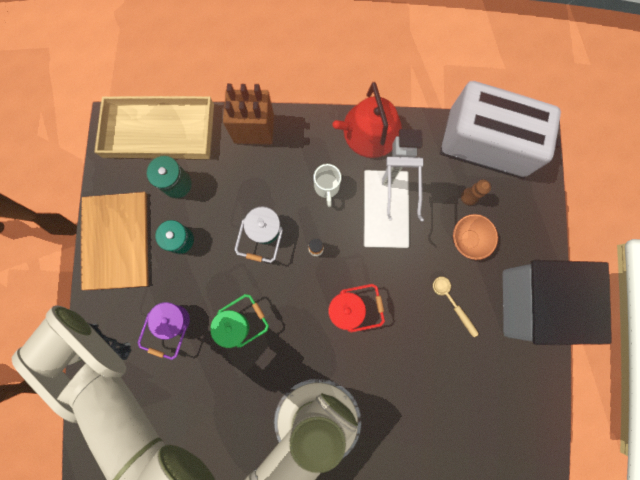

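Four pails have bails: teal with a steel lid (scene 327,338; top 262,228), red (335,243), green (440,300) and purple (493,347). Only the teal one with the steel lid fits, because the coloured ones are look-alikes. I'll confirm it in enlarged crops.

```bash
cat > h.py <<'E'
import cv2,numpy as np
from station import ctrl
def cam(f):
    h=f["img"].shape[0];F=h/2/np.tan(np.radians(f["fovy"])/2)
    return np.array([[F,0,f["cx"]],[0,F,f["cy"]],[0,0,1.]]),np.array(f["D"],float),np.array(f["T"])
def ray(f,p):
    K,D,T=cam(f);u=cv2.undistortPointsIter(np.array([[p]],float),K,D,None,None,(3,50,1e-10))[0,0]
    d=T[:3,:3]@np.array([u[0],u[1],1]);return T[:3,3],d/np.linalg.norm(d)
def atz(f,p,z):
    o,d=ray(f,p);return o+d*(z-o[2])/d[2]
def tri(f1,p1,f2,p2):
    o1,d1=ray(f1,p1);o2,d2=ray(f2,p2)
    s=np.linalg.lstsq(np.c_[d1,-d2],o2-o1,rcond=None)[0]
    a=o1+d1*s[0];b=o2+d2*s[1];return (a+b)/2,np.linalg.norm(a-b)
def proj(f,P):
    K,D,T=cam(f);P=np.atleast_2d(P).astype(float);R=T[:3,:3].T
    return cv2.projectPoints(P,cv2.Rodrigues(R)[0],-R@T[:3,3],K,D)[0][:,0]
def crop(f,x,y,w,h,k,name,pts=None):
    im=f["img"][:,:,::-1][y:y+h,x:x+w];im=cv2.resize(im,None,fx=k,fy=k,interpolation=cv2.INTER_CUBIC)
    if pts is not None:
        for p in proj(f,pts): cv2.circle(im,(int((p[0]-x+.5)*k),int((p[1]-y+.5)*k)),3,(255,0,255),1)
    cv2.imwrite(f"pics/{name}.png",im)
def load(): 
    import pickle;return pickle.load(open("f0.pkl","rb"))
E
python3 - <<'E'
from h import *
import pickle
d={n:ctrl.grab_frame(n) for n in("scene","top")}
pickle.dump(d,open("f0.pkl","wb"))
crop(d["scene"],290,290,100,90,8,"c1");crop(d["top"],225,195,80,75,8,"c2")
crop(d["scene"],150,150,120,100,6,"c3");crop(d["top"],350,125,100,75,8,"c4")
crop(d["scene"],150,230,130,90,6,"c5");crop(d["top"],350,160,90,100,6,"c6")
E
```

```text
(no output)
```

View pics/c1.png

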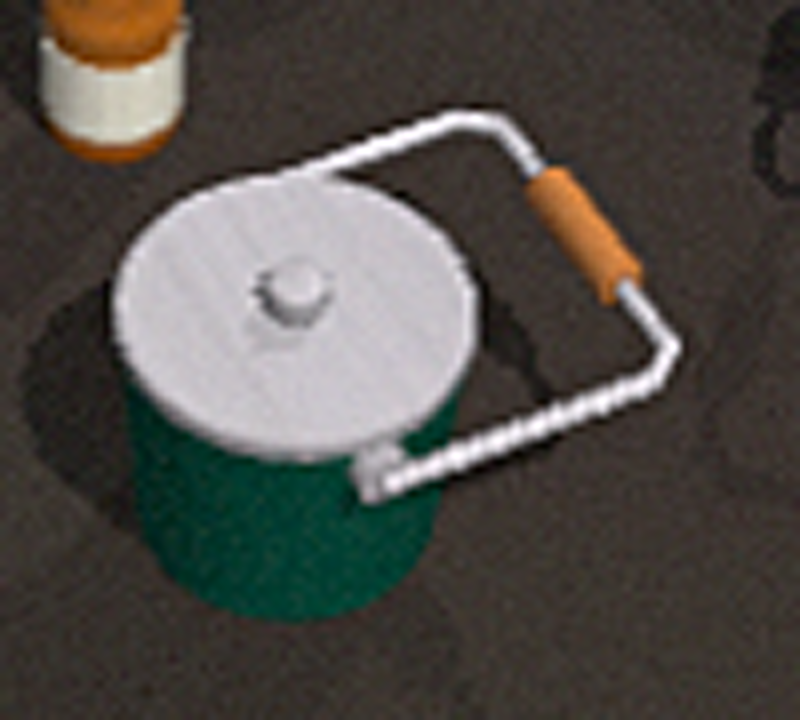

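View pics/c2.png

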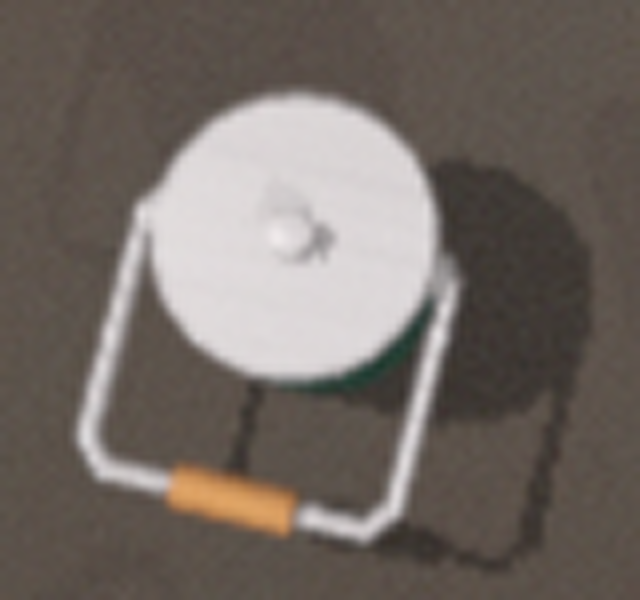

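View pics/c3.png

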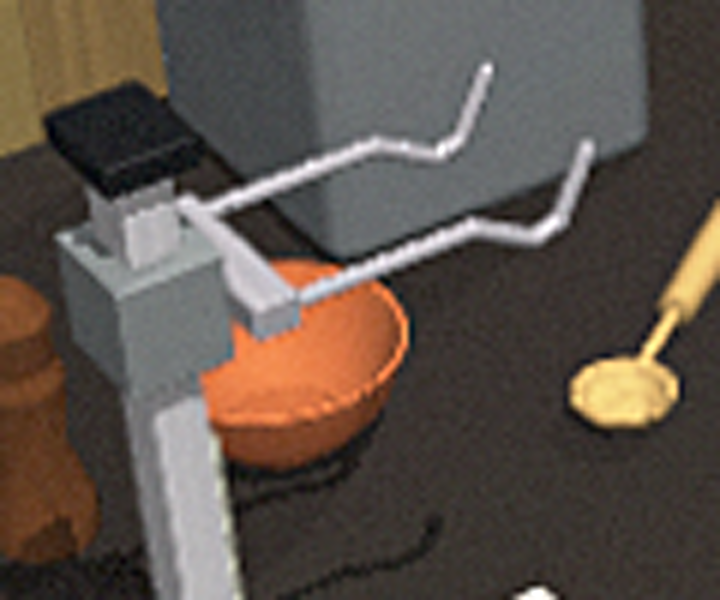

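View pics/c4.png

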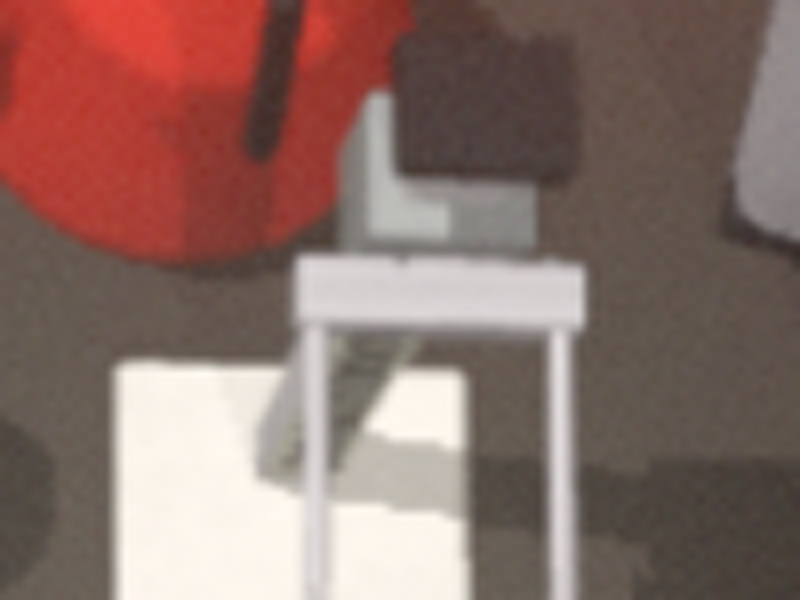

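View pics/c5.png

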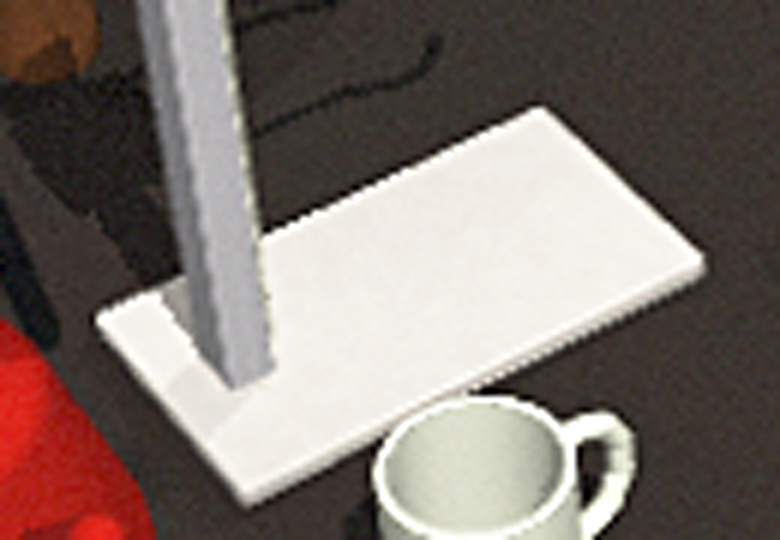

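View pics/c6.png

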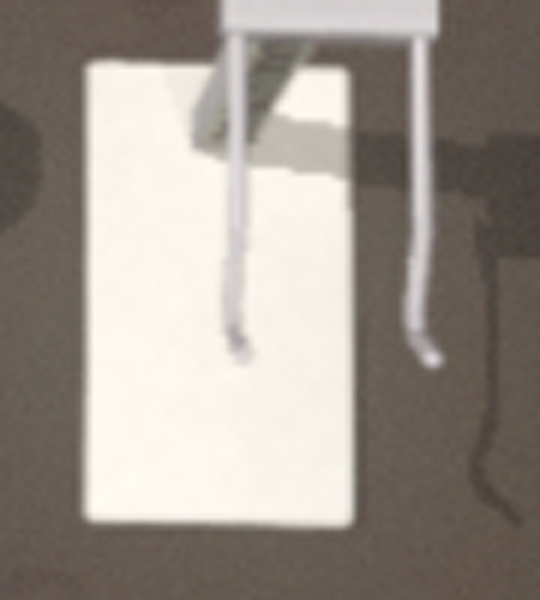

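```bash
python3 - <<'E'
from h import *
d=load();S,T=d["scene"],d["top"]
c=lambda o,k,p:(p[0]/k-.5+o[0],p[1]/k-.5+o[1])
s1=lambda *p:c((290,290),8,p); t2=lambda *p:c((225,195),8,p)
s3=lambda *p:c((150,150),6,p); t6=lambda *p:c((350,160),6,p); s5=lambda *p:c((150,230),6,p)
P=lambda n,r:print(n,np.round(r[0]*1e3,1),round(r[1]*1e3,1))
P("knob",tri(S,s1(303,272),T,t2(292,230)))
P("lidc",tri(S,s1(296,315),T,t2(296,237)))
P("grip",tri(S,s1(585,233),T,t2(232,499)))
P("pivN",tri(S,s1(378,480),T,t2(147,213))) 
print("lid top z86",atz(T,t2(296,237),.086)*1e3)
print("grip z70",atz(T,t2(232,499),.07)*1e3,atz(S,s1(585,233),.07)*1e3)
for q in((147,213),(450,278),(95,462),(385,530)):print("bail",q,atz(T,t2(*q),.07)*1e3)
P("tipB",tri(S,s3(588,147),T,t6(243,357)))
P("tipA",tri(S,s3(488,68),T,t6(432,360)))
P("xbarB",tri(S,s3(300,300),T,t6(235,38)))
print("plate top",[np.round(atz(T,t6(*q),.012)*1e3,1)[:2].tolist() for q in((87,63),(350,66),(355,525),(85,522))])
print("plate scn",[np.round(atz(S,s5(*q),.012)*1e3,1)[:2].tolist() for q in((100,320),(540,108),(705,262),(247,500))])
for n,p in(("mug",(327,180)),("spice",(316,247)),("red",(347,310)),("bowl",(475,237)),("mill",(482,187)),("spoon",(442,286))):print(n,np.round(atz(T,p,.06)*1e3))
E
```

```text
knob [548.3 169.2  98.4] 2.3
lidc [549.4 169.5  81.9] 0.9
grip [459.1 188.6  71.4] 0.3
pivN [560.4 222.   69.9] 4.1
lid top z86 [548.94816153 168.63243148  86.        ]
grip z70 [459.40103373 188.73238505  70.        ] [458.09094119 187.84235446  70.        ]
bail (147, 213) [558.93997255 223.41152429  70.        ]
bail (450, 278) [538.82586965 116.40573717  70.        ]
bail (95, 462) [470.88596401 236.9722258   70.        ]
bail (385, 530) [450.19027496 135.35089884  70.        ]
tipB [ 528.8 -149.9  308.6] 0.2
tipA [ 529.4 -221.4  309.2] 0.9
xbarB [ 657.7 -148.5  294.1] 1.4
plate top [[735.1, -119.1], [738.2, -250.9], [507.0, -252.7], [504.8, -121.0]]
plate scn [[735.3, -244.8], [509.2, -248.6], [508.3, -118.8], [736.3, -114.7]]
mug [687.  -9.  60.]
spice [493.  17.  60.]
red [321. -73.  60.]
bowl [ 534. -434.   60.]
mill [ 682. -459.   60.]
spoon [ 393. -337.   60.]
```

```bash
cat >> h.py <<'E'
from scipy.spatial.transform import Rotation as Rt
def st():
    s=ctrl.get_state();R=Rt.from_rotvec(s["orientation"]).as_matrix()
    print("t",round(s["t"],2),"tcp",np.round(s["tcp_pos"]*1e3,1),"x",np.round(R[:,0],3),"y",np.round(R[:,1],3),"yaw x deg",round(np.degrees(np.arctan2(R[1,0],R[0,0])),1),"F",np.round(s["ft_force"],2),"M",np.round(s["torque"],3),"w",round(s["grip_width"]*1e3,1),"q",np.round(s["joint_positions"],2))
E
python3 -c "
from h import *;st()"
```

```text
t 0.2 tcp [238.  495.6 242. ] x [ 0.433  0.901 -0.001] y [-0.001 -0.001 -1.   ] yaw x deg 64.3 F [ 0.01 -0.01 -0.72] M [0.006 0.012 0.021] w 84.9 q [ 0.91  0.38  1.3  -0.    1.46 -0.22]
```

Emit:
servo_tool:
  plan:
    - [[0,0,-0.083],[13,-19,-2],-0.29]
    - [[0,0,-0.083],[14,-19,-2],-0.29]
    - [[0,0,-0.083],[14,-19,-2],-0.29]
    - [[0,0,-0.083],[14,-19,-2],-0.29]
    - [[0,0,-0.083],[14,-19,-2],-0.29]
    - [[0,0,-0.083],[14,-19,-2],-0.29]
    - [[0,0,-0.083],[14,-19,-2],-0.29]
    - [[0,0,-0.083],[14,-19,-2],-0.29]

```text
t: 0.87
tcp_pos: [0.3496, 0.3427, 0.2262]
orientation: [-1.541, -0.357, 0.357]
ft_force: [1.0, -0.1, 0.2]
grip_width: 0.0302
```

Emit:
servo_tool:
  plan:
    - [[0,0,-0.083],[14,-20,-10],-0.29]
    - [[0,0,-0.083],[14,-20,-14],-0.29]
    - [[0,0,-0.083],[14,-20,-14],-0.29]
    - [[0,0,-0.083],[14,-20,-14],-0.29]
    - [[0,0,-0.083],[14,-20,-14],-0.29]
    - [[0,0,-0.083],[14,-19,-14],-0.29]
    - [[0,0,-0.083],[14,-19,-14],-0.29]
    - [[0,0,-0.087],[12,-17,-14],-0.29]

```text
t: 1.53
tcp_pos: [0.4599, 0.1875, 0.1176]
orientation: [-1.564, 0.168, -0.168]
ft_force: [0.9, 0.8, 0.5]
grip_width: 0.0305
```

Emit:
servo_tool:
  plan:
    - [[0,0,0],[0,0,0],-0.29]
    - [[0,0,0],[0,0,0],-0.29]

```text
t: 1.7
tcp_pos: [0.4592, 0.1882, 0.1178]
orientation: [-1.565, 0.166, -0.163]
ft_force: [-0.3, -0.6, 0.4]
grip_width: 0.0304
```

```bash
python3 - <<'E'
from h import *
st()
a=ctrl.grab_frame("scene");b=ctrl.grab_frame("top");crop(a,270,190,180,190,4,"d1");crop(b,200,180,150,120,5,"d2")
E
```

```text
t 1.7 tcp [459.2 188.2 117.8] x [ 0.978 -0.208 -0.002] y [-0.002 -0.    -1.   ] yaw x deg -12.0 F [-0.31 -0.62  0.37] M [-0.04  -0.002  0.033] w 30.4 q [0.15 0.42 1.63 0.   1.08 0.36]
```

View pics/d1.png

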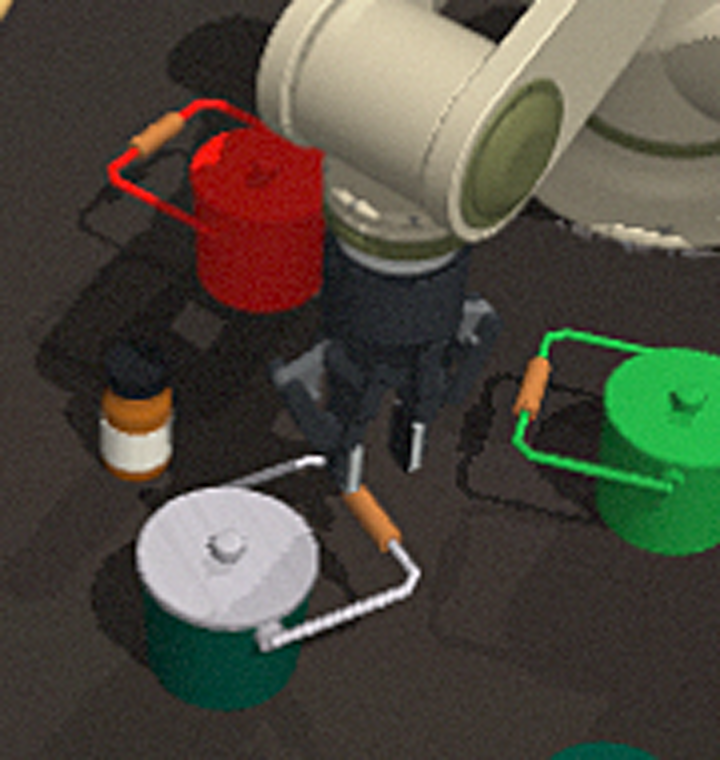

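View pics/d2.png

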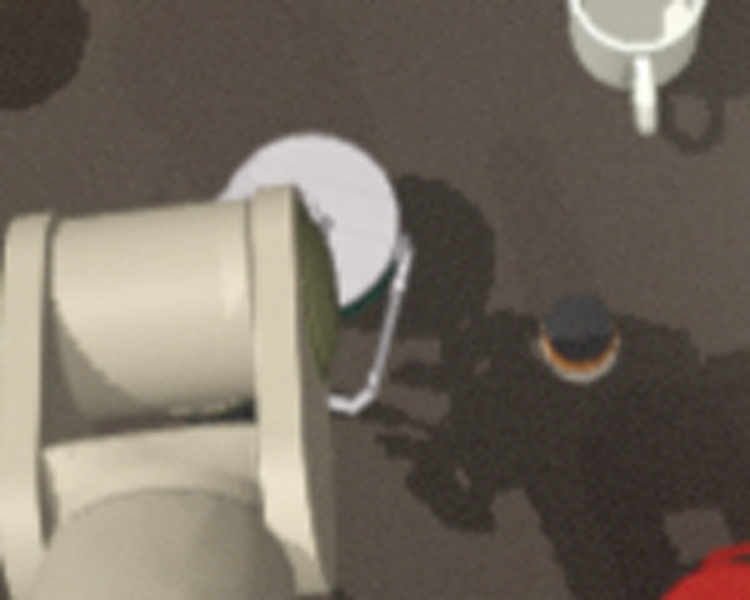

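Emit:
servo_tool:
  plan:
    - [[0,0,0],[0,0,-8],-0.29]
    - [[0,0,0],[0,0,-10],-0.29]
    - [[0,0,0],[0,0,-10],-0.29]
    - [[0,0,0],[0,0,-10],-0.29]
    - [[0,0,0],[0,0,-8],-0.29]
    - [[0,0,0],[0,0,-6],-0.29]
    - [[0,0,0],[0,0,-3],-0.29]
    - [[0,0,0],[0,0,0],-0.29]

```text
t: 2.47
tcp_pos: [0.4588, 0.189, 0.0629]
orientation: [-1.565, 0.164, -0.163]
ft_force: [-0.1, 0.2, 0.3]
grip_width: 0.03
```

```bash
python3 - <<'E'
from h import *
st()
a=ctrl.grab_frame("scene");crop(a,300,240,110,130,5,"e1")
E
```

```text
t 2.47 tcp [458.8 189.   62.9] x [ 0.978 -0.207 -0.001] y [-0.001 -0.    -1.   ] yaw x deg -11.9 F [-0.09  0.21  0.31] M [-0.001  0.032 -0.005] w 30.0 q [0.15 0.51 1.7  0.   0.94 0.36]
```

View pics/e1.png

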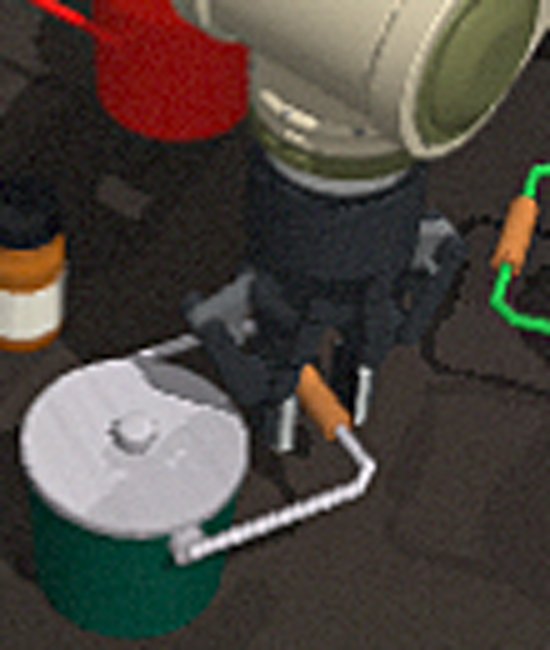

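The wooden grip is between the two pads, with near-zero force and clear of the lid, so I'm closing.

Emit:
servo_tool:
  plan:
    - [[0,0,0],[0,0,0],-0.5]
    - [[0,0,0],[0,0,0],-0.6]
    - [[0,0,0],[0,0,0],-0.7]
    - [[0,0,0],[0,0,0],-1]
    - [[0,0,0],[0,0,0],-1]
    - [[0,0,0],[0,0,0],-1]
  newtons: 50

```text
t: 3.02
tcp_pos: [0.4588, 0.1889, 0.0636]
orientation: [-1.564, 0.164, -0.164]
ft_force: [-4.7, 1.4, 6.2]
grip_width: 0.0131
```

```bash
python3 - <<'E'
from h import *
st()
a=ctrl.grab_frame("scene");crop(a,300,240,110,130,5,"e2")
# arc: increments in xy along u, z ; 24 rows, smooth
u=np.array([.978,-.208]);N=24
r=92;s=(1-np.cos(np.pi*np.arange(N+1)/N))/2*np.pi/2
P=np.c_[-r*np.cos(s)[:,None]*u,r*np.sin(s)];print(np.round(np.diff(np.round(P,1),axis=0),1).tolist())
E
```

```text
t 3.02 tcp [458.8 188.9  63.6] x [ 0.978 -0.207 -0.   ] y [-0.  0. -1.] yaw x deg -12.0 F [-4.67  1.37  6.18] M [ 0.164  0.778 -0.004] w 13.1 q [0.15 0.5  1.7  0.   0.94 0.36]
[[0.0, 0.0, 0.6], [0.1, 0.0, 1.9], [0.1, 0.0, 3.0], [0.3, -0.1, 4.2], [0.7, -0.1, 5.2], [1.2, -0.3, 6.1], [1.8, -0.4, 6.8], [2.7, -0.5, 7.4], [3.5, -0.8, 7.7], [4.4, -0.9, 7.7], [5.4, -1.2, 7.5], [6.2, -1.3, 7.0], [6.8, -1.4, 6.3], [7.3, -1.6, 5.4], [7.6, -1.6, 4.6], [7.5, -1.6, 3.6], [7.2, -1.5, 2.7], [6.7, -1.4, 1.9], [6.0, -1.3, 1.2], [5.0, -1.1, 0.7], [4.1, -0.9, 0.3], [3.0, -0.6, 0.2], [1.8, -0.4, 0.0], [0.6, -0.1, 0.0]]
```

View pics/e2.png

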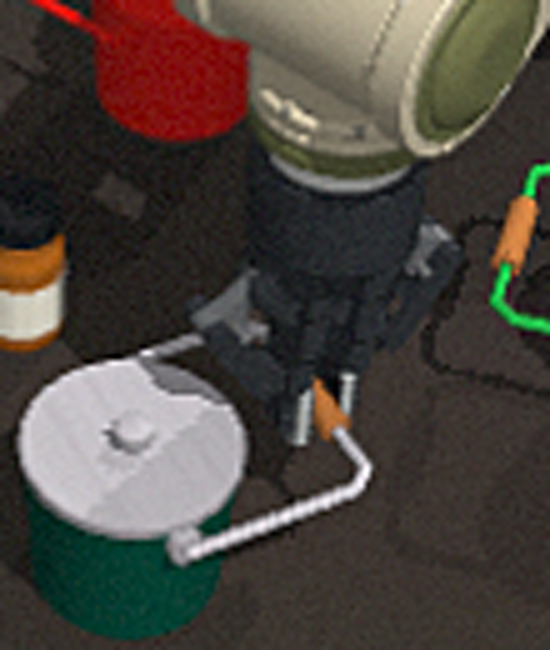

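Emit:
servo_tool:
  plan:
    - [[0,0,0],[-0.5,0,0.6],-1]
    - [[0,0,0],[-0.5,0,2],-1]
    - [[0,0,0],[0,0,3],-1]
    - [[0,0,0],[0,0,3],-1]
    - [[0,0,0],[0.5,0,3],-1]
    - [[0,0,0],[0.7,-0.2,3],-1]

```text
t: 3.57
tcp_pos: [0.4598, 0.1885, 0.0784]
orientation: [-1.564, 0.163, -0.165]
ft_force: [2.5, 0.3, -0.1]
grip_width: 0.0134
```

```bash
python3 - <<'E'
from h import *
st()
a=ctrl.grab_frame("scene");crop(a,300,240,110,130,5,"e3")
E
```

```text
t 3.57 tcp [459.8 188.5  78.4] x [ 0.978 -0.208  0.001] y [ 0.001  0.    -1.   ] yaw x deg -12.0 F [ 2.54  0.31 -0.11] M [ 0.171 -0.308  0.093] w 13.4 q [ 0.15  0.48  1.68 -0.    0.98  0.36]
```

View pics/e3.png

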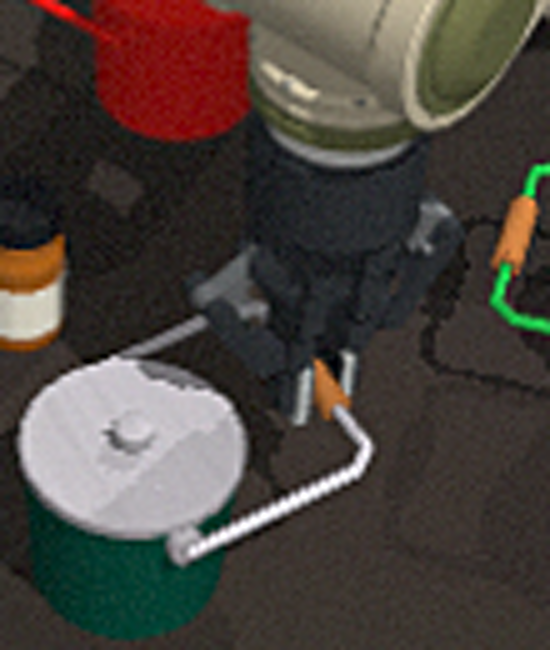

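```bash
python3 - <<'E'
import numpy as np
s=np.radians([9.4,13,18,24,30,36,42,48,54,60,66,71,76,80,84,87,89.5]);r=92;u=np.array([.978,-.208])
P=np.c_[-r*np.cos(s)[:,None]*u,r*np.sin(s)];print(np.round(np.diff(P,axis=0),1).tolist())
E
```

```text
[[1.1, -0.2, 5.7], [2.1, -0.4, 7.7], [3.4, -0.7, 9.0], [4.3, -0.9, 8.6], [5.1, -1.1, 8.1], [5.9, -1.3, 7.5], [6.7, -1.4, 6.8], [7.3, -1.6, 6.1], [7.9, -1.7, 5.2], [8.4, -1.8, 4.4], [7.3, -1.6, 2.9], [7.5, -1.6, 2.3], [6.1, -1.3, 1.3], [6.2, -1.3, 0.9], [4.7, -1.0, 0.4], [3.9, -0.8, 0.1]]
```

Emit:
servo_tool:
  plan:
    - [[0,0,0],[2,-0.4,5.5],-1]
    - [[0,0,0],[2.1,-0.4,7.7],-1]
    - [[0,0,0],[3.4,-0.7,9],-1]
    - [[0,0,0],[4.3,-0.9,8.6],-1]
    - [[0,0,0],[5.1,-1.1,8.1],-1]
    - [[0,0,0],[5.9,-1.3,7.5],-1]

```text
t: 4.12
tcp_pos: [0.4816, 0.1838, 0.1253]
orientation: [-1.565, 0.165, -0.163]
ft_force: [-0.2, 1.5, -0.3]
grip_width: 0.013
```

```bash
python3 -c "
from h import *;st()"
```

```text
t 4.12 tcp [481.6 183.8 125.3] x [ 0.978 -0.207 -0.002] y [-0.002  0.    -1.   ] yaw x deg -12.0 F [-0.18  1.53 -0.26] M [0.22  0.088 0.108] w 13.0 q [0.13 0.44 1.57 0.   1.13 0.34]
```

Emit:
servo_tool:
  plan:
    - [[0,0,0],[6.7,-1.4,6.8],-1]
    - [[0,0,0],[7.3,-1.6,6.1],-1]
    - [[0,0,0],[7.9,-1.7,5.2],-1]
    - [[0,0,0],[8.4,-1.8,4.4],-1]
    - [[0,0,0],[7.3,-1.6,2.9],-1]

```text
t: 4.53
tcp_pos: [0.5204, 0.1758, 0.1511]
orientation: [-1.564, 0.163, -0.165]
ft_force: [-2.0, 2.9, 5.2]
grip_width: 0.0126
```

Emit:
servo_tool:
  plan:
    - [[0,0,0],[7.3,-1.5,2.2],-1]
    - [[0,0,0],[6,-1.3,1.2],-1]
    - [[0,0,0],[5.5,-1.1,0.6],-1]
    - [[0,0,0],[4,-0.8,0],-1]
    - [[0,0,0],[2,-0.4,0],-1]
    - [[0,0,0],[0,0,0],-1]

```text
t: 5.03
tcp_pos: [0.5463, 0.1706, 0.1556]
orientation: [-1.563, 0.161, -0.168]
ft_force: [0.6, 2.2, 9.6]
grip_width: 0.0132
```

```bash
python3 - <<'E'
from h import *
st()
a=ctrl.grab_frame("scene");crop(a,270,200,140,180,4,"e4");b=ctrl.grab_frame("top");crop(b,220,160,110,110,5,"e5")
E
```

```text
t 5.03 tcp [546.3 170.6 155.6] x [ 0.978 -0.208  0.004] y [ 0.005  0.001 -1.   ] yaw x deg -12.0 F [0.56 2.2  9.64] M [ 0.252 -0.031  0.072] w 13.2 q [0.1  0.49 1.38 0.   1.27 0.3 ]
```

View pics/e4.png

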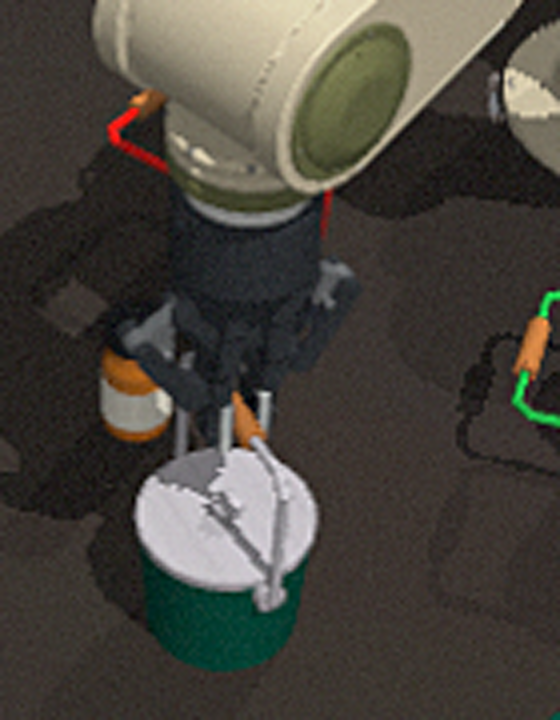

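View pics/e5.png

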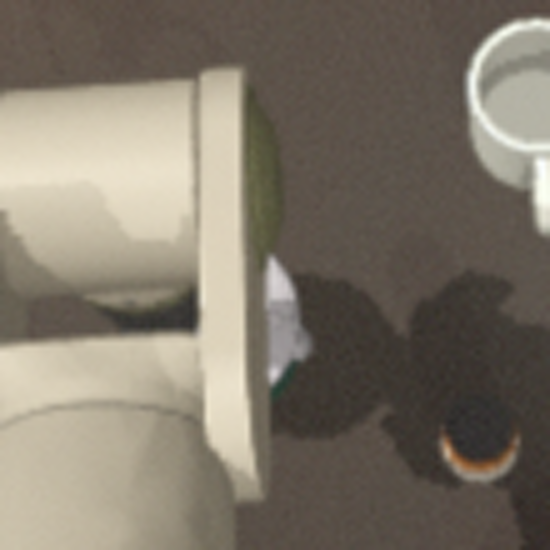

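Emit:
servo_tool:
  plan:
    - [[0,0,0],[0.8,-0.2,1],-1]
    - [[0,0,0],[0.7,-0.2,1],-1]
    - [[0,0,0],[0,0,0.5],-1]
    - [[0,0,0],[0,0,0],-1]
  newtons: 60

```text
t: 5.47
tcp_pos: [0.546, 0.1701, 0.156]
orientation: [-1.565, 0.165, -0.164]
ft_force: [1.4, 2.0, -0.0]
grip_width: 0.0131
```

```bash
python3 -c "
from h import *;st()"
```

```text
t 5.47 tcp [546.  170.1 156. ] x [ 0.978 -0.208 -0.001] y [-0.001  0.    -1.   ] yaw x deg -12.0 F [ 1.41  2.03 -0.  ] M [ 0.242 -0.109 -0.003] w 13.1 q [0.1  0.49 1.37 0.   1.28 0.3 ]
```

Emit:
servo_tool:
  plan:
    - [[0,0,0],[1,-0.5,0.3],-1]
    - [[0,0,0],[0.5,-0.5,0.7],-1]
    - [[0,0,0],[0,0,1],-1]
    - [[0,0,0],[0,0,1.5],-1]
    - [[0,0,0],[0,0,2],-1]
    - [[0,0,0],[0,0,2],-1]
    - [[0,0,0],[0,0,1.5],-1]
    - [[0,0,0],[0,0,0.5],-1]

```text
t: 6.13
tcp_pos: [0.5476, 0.1692, 0.1661]
orientation: [-1.565, 0.164, -0.164]
ft_force: [-0.2, 0.6, -7.1]
grip_width: 0.0129
```

```bash
python3 -c "
from h import *;st()"
```

```text
t 6.13 tcp [547.6 169.2 166.1] x [ 0.978 -0.207  0.   ] y [ 0.  0. -1.] yaw x deg -12.0 F [-0.2   0.55 -7.06] M [0.005 0.019 0.018] w 12.9 q [ 0.09  0.48  1.36 -0.    1.3   0.3 ]
```

```bash
python3 - <<'E'
import numpy as np
N=12;s=(1-np.cos(np.pi*np.arange(N+1)/N))/2
print(np.diff(np.round(60*s,1)).round(1).tolist())
N=40;t=np.arange(N+1)/N;s=(1-np.cos(np.pi*t))/2
P=np.c_[s*.215,-63*s,-354*s,104*s]
D=np.diff(np.c_[np.round(P[:,0],3),np.round(P[:,1:],1)],axis=0)
for i in range(0,40,8):print([[[0,0,round(float(r[0]),3)],[round(float(v),1) for v in r[1:]],-1] for r in D[i:i+8]])
E
```

```text
[1.0, 3.0, 4.8, 6.2, 7.2, 7.8, 7.8, 7.2, 6.2, 4.8, 3.0, 1.0]
[[[0, 0, 0.0], [-0.1, -0.5, 0.2], -1], [[0, 0, 0.001], [-0.3, -1.7, 0.4], -1], [[0, 0, 0.002], [-0.5, -2.7, 0.8], -1], [[0, 0, 0.002], [-0.6, -3.8, 1.1], -1], [[0, 0, 0.003], [-0.9, -4.8, 1.5], -1], [[0, 0, 0.004], [-1.0, -5.8, 1.7], -1], [[0, 0, 0.004], [-1.2, -6.8, 2.0], -1], [[0, 0, 0.005], [-1.4, -7.7, 2.2], -1]]
[[[0, 0, 0.005], [-1.5, -8.6, 2.6], -1], [[0, 0, 0.005], [-1.7, -9.4, 2.7], -1], [[0, 0, 0.007], [-1.8, -10.2, 3.0], -1], [[0, 0, 0.006], [-2.0, -11.0, 3.2], -1], [[0, 0, 0.007], [-2.0, -11.5, 3.4], -1], [[0, 0, 0.008], [-2.2, -12.1, 3.6], -1], [[0, 0, 0.007], [-2.2, -12.7, 3.7], -1], [[0, 0, 0.008], [-2.4, -13.0, 3.8], -1]]
[[[0, 0, 0.008], [-2.3, -13.4, 4.0], -1], [[0, 0, 0.009], [-2.5, -13.6, 4.0], -1], [[0, 0, 0.008], [-2.4, -13.8, 4.0], -1], [[0, 0, 0.008], [-2.5, -13.9, 4.1], -1], [[0, 0, 0.009], [-2.5, -13.9, 4.1], -1], [[0, 0, 0.008], [-2.4, -13.8, 4.0], -1], [[0, 0, 0.009], [-2.5, -13.6, 4.0], -1], [[0, 0, 0.008], [-2.3, -13.4, 4.0], -1]]
[[[0, 0, 0.008], [-2.4, -13.0, 3.8], -1], [[0, 0, 0.007], [-2.2, -12.7, 3.7], -1], [[0, 0, 0.008], [-2.2, -12.1, 3.6], -1], [[0, 0, 0.007], [-2.0, -11.5, 3.4], -1], [[0, 0, 0.006], [-2.0, -11.0, 3.2], -1], [[0, 0, 0.007], [-1.8, -10.2, 3.0], -1], [[0, 0, 0.005], [-1.7, -9.4, 2.7], -1], [[0, 0, 0.005], [-1.5, -8.6, 2.6], -1]]
[[[0, 0, 0.005], [-1.4, -7.7, 2.2], -1], [[0, 0, 0.004], [-1.2, -6.8, 2.0], -1], [[0, 0, 0.004], [-1.0, -5.8, 1.7], -1], [[0, 0, 0.003], [-0.9, -4.8, 1.5], -1], [[0, 0, 0.002], [-0.6, -3.8, 1.1], -1], [[0, 0, 0.002], [-0.5, -2.7, 0.8], -1], [[0, 0, 0.001], [-0.3, -1.7, 0.4], -1], [[0, 0, 0.0], [-0.1, -0.5, 0.2], -1]]
```

Emit:
servo_tool:
  plan:
    - [[0,0,0],[0,0,1],-1]
    - [[0,0,0],[0,0,3],-1]
    - [[0,0,0],[0,0,5],-1]
    - [[0,0,0],[0,0,7],-1]
    - [[0,0,0],[0,0,8],-1]
    - [[0,0,0],[0,0,8],-1]
    - [[0,0,0],[0,0,8],-1]
    - [[0,0,0],[0,0,7],-1]

```text
t: 6.8
tcp_pos: [0.5477, 0.1692, 0.214]
orientation: [-1.564, 0.163, -0.165]
ft_force: [-0.9, 0.3, -6.9]
grip_width: 0.0131
```

Emit:
servo_tool:
  plan:
    - [[0,0,0],[0,0,6],-1]
    - [[0,0,0],[0,0,4],-1]
    - [[0,0,0],[0,0,2],-1]
    - [[0,0,0],[0,0,1],-1]
    - [[0,0,0],[0,0,0],-1]

```text
t: 7.22
tcp_pos: [0.5475, 0.1691, 0.2257]
orientation: [-1.565, 0.164, -0.164]
ft_force: [0.6, -0.3, -7.5]
grip_width: 0.013
```

```bash
python3 - <<'E'
from h import *
st()
a=ctrl.grab_frame("scene");crop(a,250,160,160,200,3,"g1")
E
```

```text
t 7.22 tcp [547.5 169.1 225.7] x [ 0.978 -0.208 -0.   ] y [-0. -0. -1.] yaw x deg -12.0 F [ 0.6  -0.3  -7.47] M [ 0.021 -0.006  0.016] w 13.0 q [ 0.09  0.43  1.26 -0.    1.45  0.3 ]
```

View pics/g1.png

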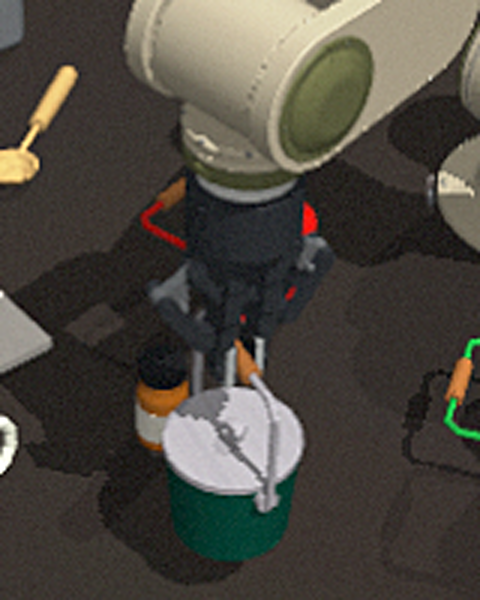

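The pail hangs level and upright (lid near 234,440 in the crop). Next is the traverse with a smooth profile, rounded numbers.

Emit:
servo_tool:
  plan:
    - [[0,0,0],[-0.1,-0.5,0.2],-1]
    - [[0,0,0.001],[-0.3,-1.7,0.4],-1]
    - [[0,0,0.002],[-0.5,-2.7,0.8],-1]
    - [[0,0,0.002],[-0.6,-3.8,1.1],-1]
    - [[0,0,0.003],[-0.9,-4.8,1.5],-1]
    - [[0,0,0.004],[-1.0,-5.8,1.7],-1]
    - [[0,0,0.004],[-1.2,-6.8,2.0],-1]
    - [[0,0,0.005],[-1.4,-7.7,2.2],-1]

```text
t: 7.93
tcp_pos: [0.5414, 0.1346, 0.2359]
orientation: [-1.566, 0.147, -0.147]
ft_force: [-0.4, -1.2, -7.3]
grip_width: 0.0131
```

Emit:
servo_tool:
  plan:
    - [[0,0,0.005],[-1.5,-8.6,2.6],-1]
    - [[0,0,0.005],[-1.7,-9.4,2.7],-1]
    - [[0,0,0.007],[-1.8,-10.2,3.0],-1]
    - [[0,0,0.006],[-2.0,-11.0,3.2],-1]
    - [[0,0,0.007],[-2.0,-11.5,3.4],-1]
    - [[0,0,0.008],[-2.2,-12.1,3.6],-1]
    - [[0,0,0.007],[-2.2,-12.7,3.7],-1]
    - [[0,0,0.008],[-2.4,-13.0,3.8],-1]

```text
t: 8.6
tcp_pos: [0.5254, 0.0456, 0.2621]
orientation: [-1.568, 0.106, -0.106]
ft_force: [-0.5, 0.1, -7.0]
grip_width: 0.0125
```

Emit:
servo_tool:
  plan:
    - [[0,0,0.008],[-2.3,-13.4,4.0],-1]
    - [[0,0,0.009],[-2.5,-13.6,4.0],-1]
    - [[0,0,0.008],[-2.4,-13.8,4.0],-1]
    - [[0,0,0.008],[-2.5,-13.9,4.1],-1]
    - [[0,0,0.009],[-2.5,-13.9,4.1],-1]
    - [[0,0,0.008],[-2.4,-13.8,4.0],-1]
    - [[0,0,0.009],[-2.5,-13.6,4.0],-1]
    - [[0,0,0.008],[-2.3,-13.4,4.0],-1]

```text
t: 9.27
tcp_pos: [0.5057, -0.0638, 0.2943]
orientation: [-1.57, 0.053, -0.053]
ft_force: [0.8, -0.1, -7.0]
grip_width: 0.013
```

Emit:
servo_tool:
  plan:
    - [[0,0,0.008],[-2.4,-13.0,3.8],-1]
    - [[0,0,0.007],[-2.2,-12.7,3.7],-1]
    - [[0,0,0.008],[-2.2,-12.1,3.6],-1]
    - [[0,0,0.007],[-2.0,-11.5,3.4],-1]
    - [[0,0,0.006],[-2.0,-11.0,3.2],-1]
    - [[0,0,0.007],[-1.8,-10.2,3.0],-1]
    - [[0,0,0.005],[-1.7,-9.4,2.7],-1]
    - [[0,0,0.005],[-1.5,-8.6,2.6],-1]

```text
t: 9.93
tcp_pos: [0.49, -0.1521, 0.3202]
orientation: [-1.571, 0.012, -0.012]
ft_force: [-0.1, -0.5, -7.5]
grip_width: 0.0132
```

Emit:
servo_tool:
  plan:
    - [[0,0,0.005],[-1.4,-7.7,2.2],-1]
    - [[0,0,0.004],[-1.2,-6.8,2.0],-1]
    - [[0,0,0.004],[-1.0,-5.8,1.7],-1]
    - [[0,0,0.003],[-0.9,-4.8,1.5],-1]
    - [[0,0,0.002],[-0.6,-3.8,1.1],-1]
    - [[0,0,0.002],[-0.5,-2.7,0.8],-1]
    - [[0,0,0.001],[-0.3,-1.7,0.4],-1]
    - [[0,0,0],[-0.1,-0.5,0.2],-1]

```text
t: 10.6
tcp_pos: [0.4845, -0.185, 0.3297]
orientation: [-1.571, -0.005, 0.005]
ft_force: [0.7, 0.3, -7.2]
grip_width: 0.0129
```

Emit:
servo_tool:
  plan:
    - [[0,0,0],[0,0,0],-1]
    - [[0,0,0],[0,0,0],-1]
    - [[0,0,0],[0,0,0],-1]

```text
t: 10.85
tcp_pos: [0.4846, -0.1846, 0.3297]
orientation: [-1.571, -0.005, 0.005]
ft_force: [-0.1, 0.1, -6.9]
grip_width: 0.0128
```

```bash
python3 - <<'E'
from h import *
import pickle
st()
a=ctrl.grab_frame("scene");b=ctrl.grab_frame("top");pickle.dump({"scene":a,"top":b},open("f1.pkl","wb"))
crop(a,150,90,150,150,5,"i1");crop(b,350,120,120,120,5,"i2")
E
```

```text
t 10.85 tcp [ 484.6 -184.6  329.7] x [ 1.     0.006 -0.   ] y [-0.  0. -1.] yaw x deg 0.4 F [-0.09  0.14 -6.91] M [ 0.004  0.035 -0.021] w 12.8 q [-0.59  0.28  1.2   0.    1.66 -0.6 ]
```

View pics/i1.png

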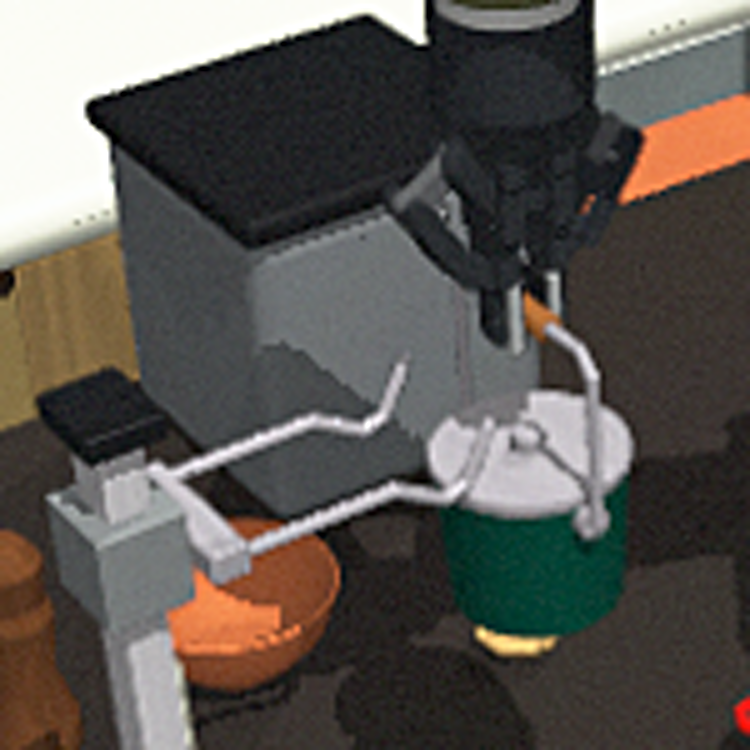

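View pics/i2.png

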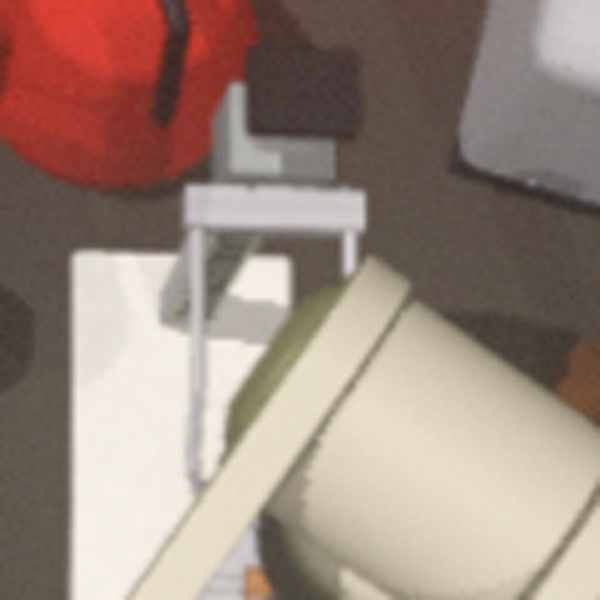

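```bash
python3 - <<'E'
from h import *
import pickle
d=pickle.load(open("f1.pkl","rb"));a=d["scene"]
pts=[]
for dz in(6,):
  pts+=[[.4846,-.1846+y,.3297+dz/1e3] for y in(.022,.047)]+[[.4846,-.1296,.3297+dz/1e3-v] for v in(.02,.05,.092)]
for y in(-.036,.036):
  pts+=[[.556,-.185+y,.285],[.529,-.185+y,.311],[.659,-.185+y,.2945]]
crop(a,190,110,100,110,7,"i3",pts)
E
```

```text
(no output)
```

View pics/i3.png

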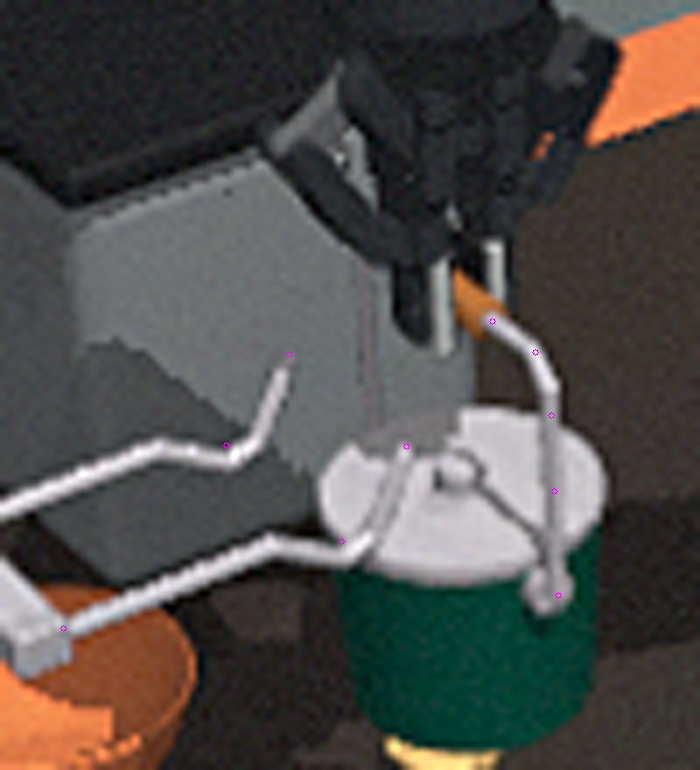

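```bash
python3 - <<'E'
from h import *
import pickle
d=pickle.load(open("f1.pkl","rb"));a=d["scene"]
for p,y in(((240,458),-.221),((356,553),-.149)):
    q=(p[0]/7-.5+190,p[1]/7-.5+110);o,dr=ray(a,q);print((o+dr*(y-o[1])/dr[1])*1e3, atz(a,q,.2775)*1e3)
d0=load();b=d0["top"]
crop(b,375,195,60,40,13,"i4");crop(a,215,165,45,35,16,"i5")
E
```

```text
[ 551.42313313 -221.          278.28889788] [ 550.83745325 -222.07611676  277.5       ]
[ 550.85517217 -149.          278.11637654] [ 550.39721222 -149.78160552  277.5       ]
```

View pics/i4.png

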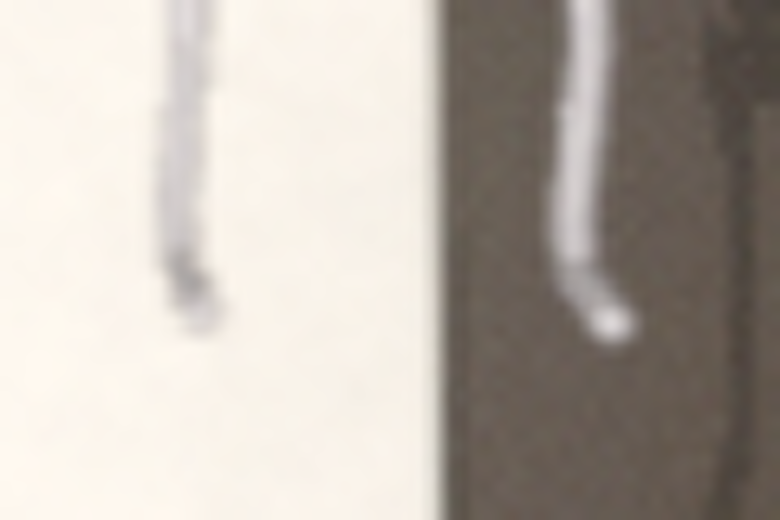

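View pics/i5.png

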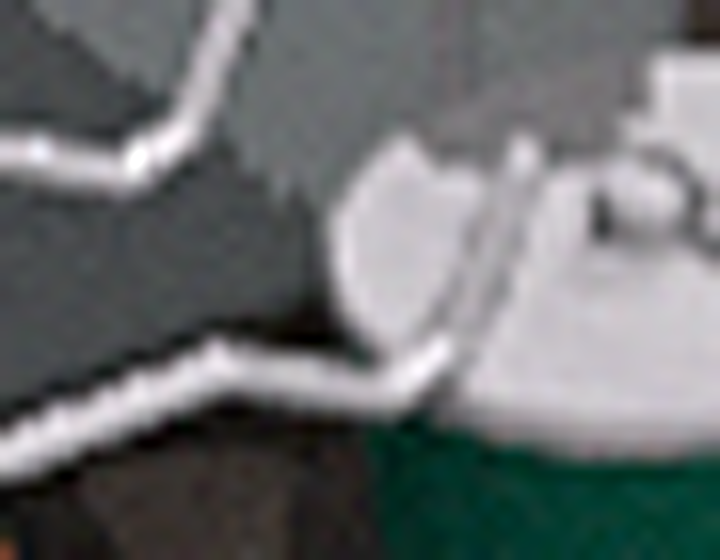

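Emit:
servo_tool:
  plan:
    - [[0,0,0],[0.3,0,0],-1]
    - [[0,0,0],[1,0,0],-1]
    - [[0,0,0],[1.8,0,0],-1]
    - [[0,0,0],[2.6,0,0],-1]
    - [[0,0,0],[3.2,0,0],-1]
    - [[0,0,0],[4,0,0],-1]
    - [[0,0,0],[4.5,0,0],-1]
    - [[0,0,0],[4.8,0,0],-1]

```text
t: 11.62
tcp_pos: [0.5073, -0.1849, 0.3297]
orientation: [-1.571, -0.005, 0.005]
ft_force: [0.3, 0.2, -7.1]
grip_width: 0.013
```

Emit:
servo_tool:
  plan:
    - [[0,0,0],[5,0,0],-1]
    - [[0,0,0],[5.2,0,0],-1]
    - [[0,0,0],[5.2,0,0],-1]
    - [[0,0,0],[5.1,0,0],-1]
    - [[0,0,0],[5,0,0],-1]
    - [[0,0,0],[4.7,0,0],-1]
    - [[0,0,0],[4.3,0,0],-1]
    - [[0,0,0],[3.8,0,0],-1]

```text
t: 12.28
tcp_pos: [0.5455, -0.1848, 0.3296]
orientation: [-1.571, -0.005, 0.005]
ft_force: [0.2, -1.4, -7.5]
grip_width: 0.0131
```

Emit:
servo_tool:
  plan:
    - [[0,0,0],[3.2,0,0],-1]
    - [[0,0,0],[2.6,0,0],-1]
    - [[0,0,0],[1.8,0,0],-1]
    - [[0,0,0],[1,0,0],-1]
    - [[0,0,0],[0.4,0,0],-1]
    - [[0,0,0],[0,0,0],-1]
    - [[0,0,0],[0,0,0],-1]

```text
t: 12.87
tcp_pos: [0.5539, -0.1849, 0.3298]
orientation: [-1.571, -0.005, 0.005]
ft_force: [0.1, -0.0, -6.6]
grip_width: 0.0129
```

```bash
python3 - <<'E'
from h import *
st()
a=ctrl.grab_frame("scene");crop(a,150,90,120,120,6,"j1")
E
```

```text
t 12.87 tcp [ 553.9 -184.9  329.8] x [ 1.     0.006 -0.   ] y [-0. -0. -1.] yaw x deg 0.3 F [ 0.1  -0.03 -6.59] M [ 0.078  0.056 -0.018] w 12.9 q [-0.52  0.4   1.02 -0.    1.72 -0.53]
```

View pics/j1.png

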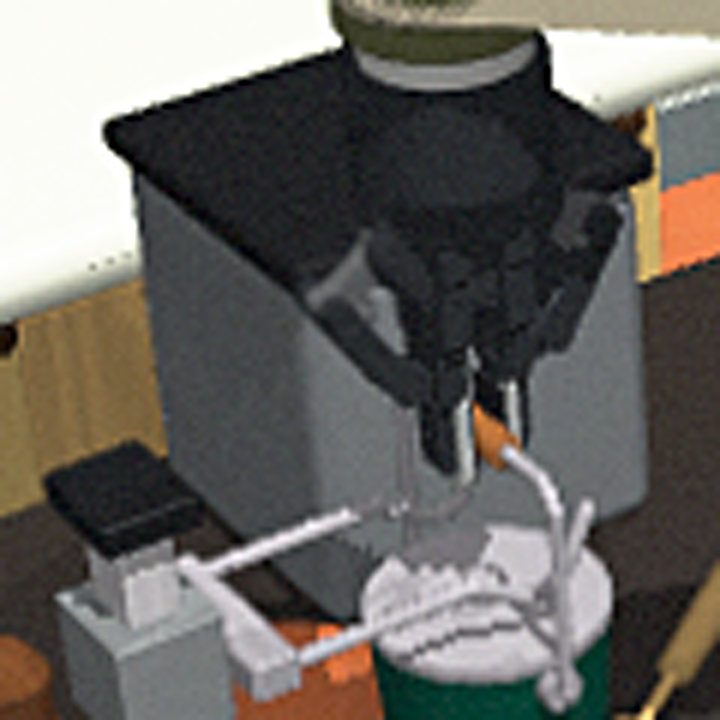

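Emit:
servo_tool:
  plan:
    - [[0,0,0],[0,0,-1],-1]
    - [[0,0,0],[0,0,-3],-1]
    - [[0,0,0],[0,0,-5],-1]
    - [[0,0,0],[0,0,-6],-1]
    - [[0,0,0],[0,0,-6],-1]
    - [[0,0,0],[0,0,-6],-1]
    - [[0,0,0],[0,0,-5],-1]
    - [[0,0,0],[0,0,-4],-1]

```text
t: 13.58
tcp_pos: [0.5539, -0.1848, 0.2928]
orientation: [-1.57, -0.004, 0.005]
ft_force: [-0.6, 0.2, -7.6]
grip_width: 0.0128
```

Emit:
servo_tool:
  plan:
    - [[0,0,0],[0,0,-3],-1]
    - [[0,0,0],[0,0,-2],-1]
    - [[0,0,0],[0,0,-1.5],-1]
    - [[0,0,0],[0,0,-1],-1]
    - [[0,0,0],[0,0,-0.5],-1]
    - [[0,0,0],[0,0,0],-1]

```text
t: 14.08
tcp_pos: [0.554, -0.1849, 0.2858]
orientation: [-1.571, -0.005, 0.005]
ft_force: [0.1, 0.8, -6.5]
grip_width: 0.0132
```

```bash
python3 - <<'E'
from h import *
st()
a=ctrl.grab_frame("scene");crop(a,170,130,110,100,7,"j2")
E
```

```text
t 14.08 tcp [ 554.  -184.9  285.8] x [1.    0.006 0.   ] y [ 0. -0. -1.] yaw x deg 0.3 F [ 0.08  0.8  -6.48] M [-0.02   0.05  -0.003] w 13.2 q [-0.52  0.42  1.11 -0.    1.61 -0.53]
```

View pics/j2.png

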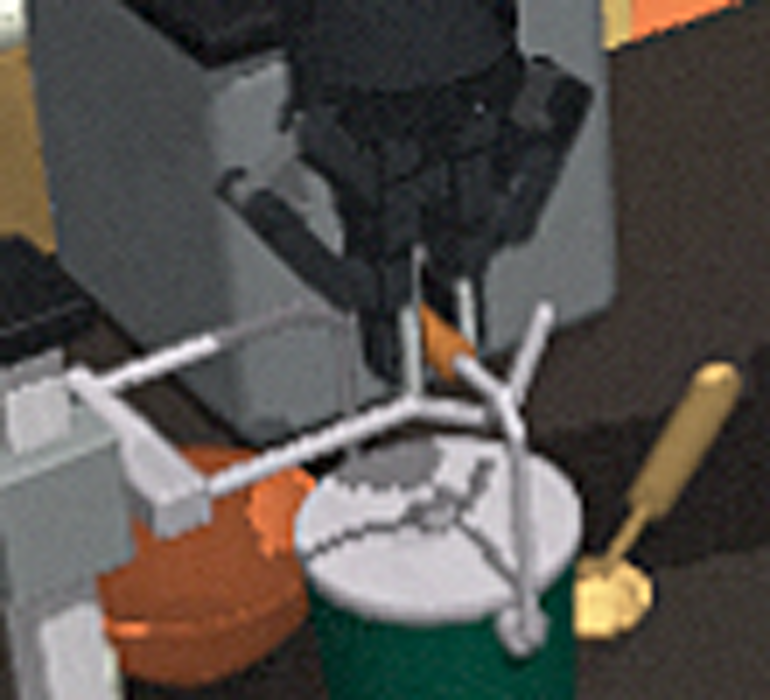

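Emit:
servo_tool:
  plan:
    - [[0,0,0],[0,0,-0.7],-1]
    - [[0,0,0],[0,0,-1.2],-1]
    - [[0,0,0],[0,0,-1.5],-1]
    - [[0,0,0],[0,0,-1.5],-1]
    - [[0,0,0],[0,0,-1.5],-1]
    - [[0,0,0],[0,0,-1.5],-1]
    - [[0,0,0],[0,0,-1.5],-1]
    - [[0,0,0],[0,0,-1.5],-1]

```text
t: 14.8
tcp_pos: [0.554, -0.1848, 0.2747]
orientation: [-1.571, -0.005, 0.005]
ft_force: [-0.6, 0.1, -7.1]
grip_width: 0.0126
```

Emit:
servo_tool:
  plan:
    - [[0,0,0],[0,0,-1.5],-1]
    - [[0,0,0],[0,0,-1.5],-1]
    - [[0,0,0],[0,0,-1.5],-1]
    - [[0,0,0],[0,0,-1.5],-1]
    - [[0,0,0],[0,0,-1.5],-1]
    - [[0,0,0],[0,0,-1],-1]
    - [[0,0,0],[0,0,-0.5],-1]

```text
t: 15.38
tcp_pos: [0.554, -0.1849, 0.2657]
orientation: [-1.571, -0.005, 0.005]
ft_force: [-0.4, -0.4, -6.2]
grip_width: 0.013
```

```bash
python3 - <<'E'
from h import *
st()
a=ctrl.grab_frame("scene");crop(a,170,130,110,100,7,"j3")
E
```

```text
t 15.38 tcp [ 554.  -184.9  265.7] x [ 1.     0.006 -0.   ] y [-0. -0. -1.] yaw x deg 0.3 F [-0.36 -0.43 -6.21] M [0.081 0.04  0.014] w 13.0 q [-0.52  0.43  1.15 -0.    1.56 -0.53]
```

View pics/j3.png

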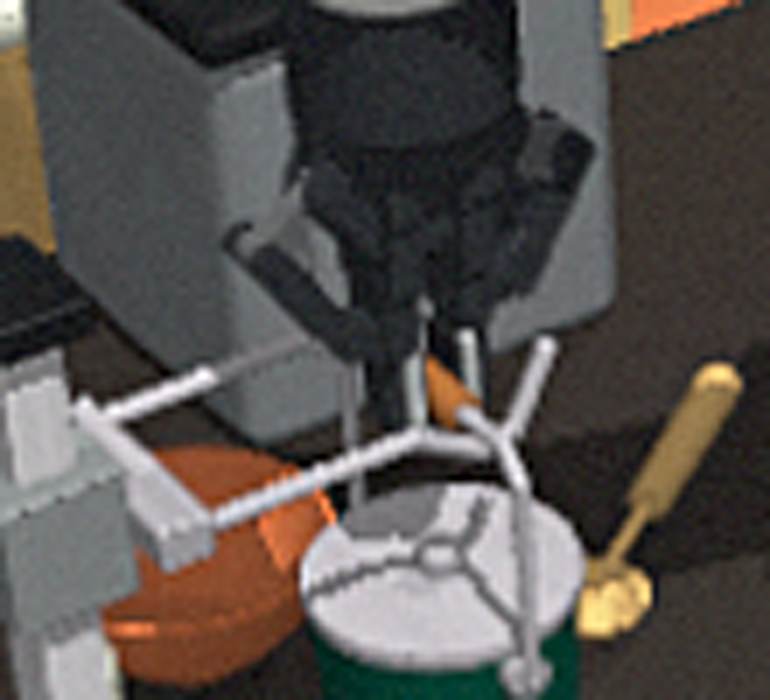

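Emit:
servo_tool:
  plan:
    - [[0,0,0],[0,0,-0.7],-1]
    - [[0,0,0],[0,0,-1.3],-1]
    - [[0,0,0],[0,0,-1.8],-1]
    - [[0,0,0],[0,0,-2],-1]
    - [[0,0,0],[0,0,-2],-1]
    - [[0,0,0],[0,0,-2],-1]
    - [[0,0,0],[0,0,-2],-1]
    - [[0,0,0],[0,0,-2],-1]

```text
t: 16.1
tcp_pos: [0.5541, -0.1849, 0.2519]
orientation: [-1.571, -0.005, 0.005]
ft_force: [0.4, -0.1, -4.1]
grip_width: 0.013
```

Emit:
servo_tool:
  plan:
    - [[0,0,0],[0,0,-2],-1]
    - [[0,0,0],[0,0,-2],-1]
    - [[0,0,0],[0,0,-2],-1]
    - [[0,0,0],[0,0,-2],-1]
    - [[0,0,0],[0,0,-2],-1]
    - [[0,0,0],[0,0,-1.8],-1]
    - [[0,0,0],[0,0,-1.3],-1]
    - [[0,0,0],[0,0,-0.7],-1]

```text
t: 16.77
tcp_pos: [0.5541, -0.1849, 0.2381]
orientation: [-1.571, -0.005, 0.005]
ft_force: [-0.0, -0.1, -3.1]
grip_width: 0.0129
```

Emit:
servo_tool:
  plan:
    - [[0,0,0],[0,0,0],-1]
    - [[0,0,0],[0,0,0],-1]
    - [[0,0,0],[0,0,0],-1]
    - [[0,0,0],[0,0,0],-1]

```text
t: 17.1
tcp_pos: [0.5541, -0.1849, 0.2384]
orientation: [-1.571, -0.005, 0.005]
ft_force: [-0.1, 0.6, -3.5]
grip_width: 0.0127
```

```bash
python3 - <<'E'
from h import *
st()
a=ctrl.grab_frame("scene");crop(a,170,140,110,110,6,"j4")
E
```

```text
t 17.1 tcp [ 554.1 -184.9  238.4] x [1.    0.006 0.   ] y [ 0. -0. -1.] yaw x deg 0.3 F [-0.12  0.56 -3.54] M [-0.004  0.133  0.021] w 12.7 q [-0.52  0.44  1.21 -0.    1.49 -0.53]
```

View pics/j4.png

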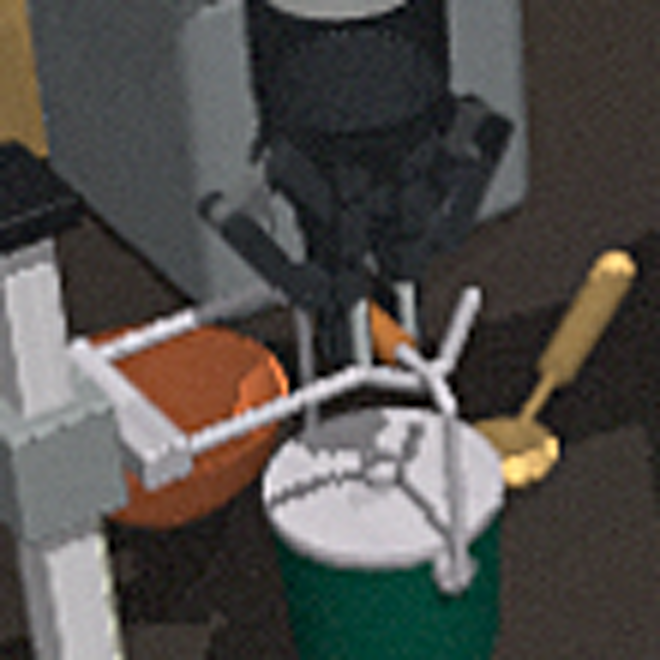

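Emit:
servo_tool:
  plan:
    - [[0,0,0],[0,0,-0.7],-1]
    - [[0,0,0],[0,0,-1.3],-1]
    - [[0,0,0],[0,0,-1.8],-1]
    - [[0,0,0],[0,0,-2],-1]
    - [[0,0,0],[0,0,-2],-1]
    - [[0,0,0],[0,0,-2],-1]
    - [[0,0,0],[0,0,-2],-1]
    - [[0,0,0],[0,0,-2],-1]

```text
t: 17.82
tcp_pos: [0.554, -0.1849, 0.2243]
orientation: [-1.571, -0.005, 0.005]
ft_force: [0.7, 1.0, -1.2]
grip_width: 0.0128
```

Emit:
servo_tool:
  plan:
    - [[0,0,0],[0,0,-2],-1]
    - [[0,0,0],[0,0,-2],-1]
    - [[0,0,0],[0,0,-2],-1]
    - [[0,0,0],[0,0,-1.7],-1]
    - [[0,0,0],[0,0,-1.3],-1]
    - [[0,0,0],[0,0,-1],-1]
    - [[0,0,0],[0,0,-0.5],-1]
    - [[0,0,0],[0,0,0],-1]

```text
t: 18.48
tcp_pos: [0.554, -0.1849, 0.2139]
orientation: [-1.571, -0.005, 0.005]
ft_force: [-0.0, 0.4, -0.3]
grip_width: 0.0128
```

```bash
cat >> h.py <<'E'
def avg(n=16):
    F=[];M=[]
    for i in range(n):
        ctrl.grab_frame("top");s=ctrl.get_state();F.append(s["ft_force"]);M.append(s["torque"])
    F=np.array(F);print("avgF",F.mean(0).round(2),"sd",F.std(0).round(2),"M",np.mean(M,0).round(3))
E
python3 - <<'E'
from h import *
st();avg();st()
E
```

```text
t 18.48 tcp [ 554.  -184.9  213.9] x [1.    0.006 0.   ] y [ 0. -0. -1.] yaw x deg 0.3 F [-0.02  0.43 -0.3 ] M [ 0.022  0.019 -0.012] w 12.8 q [-0.52  0.46  1.25  0.    1.43 -0.53]
avgF [-0.36  0.3  -0.74] sd [0.46 0.65 0.53] M [0.035 0.045 0.016]
t 19.28 tcp [ 554.1 -184.9  213.9] x [1.    0.006 0.   ] y [ 0. -0. -1.] yaw x deg 0.3 F [-1.29 -0.26 -0.98] M [0.055 0.031 0.025] w 13.1 q [-0.52  0.46  1.25 -0.    1.43 -0.53]
```

Emit:
servo_tool:
  plan:
    - [[0,0,0],[0,0,-0.5],-1]
    - [[0,0,0],[0,0,-1],-1]
    - [[0,0,0],[0,0,-1.5],-1]
    - [[0,0,0],[0,0,-1.5],-1]
    - [[0,0,0],[0,0,-1],-1]
    - [[0,0,0],[0,0,-0.5],-1]
    - [[0,0,0],[0,0,0],-1]

```text
t: 19.87
tcp_pos: [0.554, -0.1849, 0.2078]
orientation: [-1.571, -0.005, 0.005]
ft_force: [-1.0, 0.1, -0.5]
grip_width: 0.0132
```

```bash
python3 - <<'E'
from h import *
st();avg(30)
a=ctrl.grab_frame("scene");crop(a,170,140,110,110,6,"j5")
E
```

```text
t 19.87 tcp [ 554.  -184.9  207.8] x [ 1.     0.006 -0.   ] y [-0.  0. -1.] yaw x deg 0.3 F [-1.03  0.07 -0.49] M [-0.02   0.038  0.05 ] w 13.2 q [-0.52  0.47  1.26 -0.    1.42 -0.53]
avgF [-0.27  0.34 -0.17] sd [0.5  0.53 0.59] M [0.018 0.037 0.005]
```

View pics/j5.png

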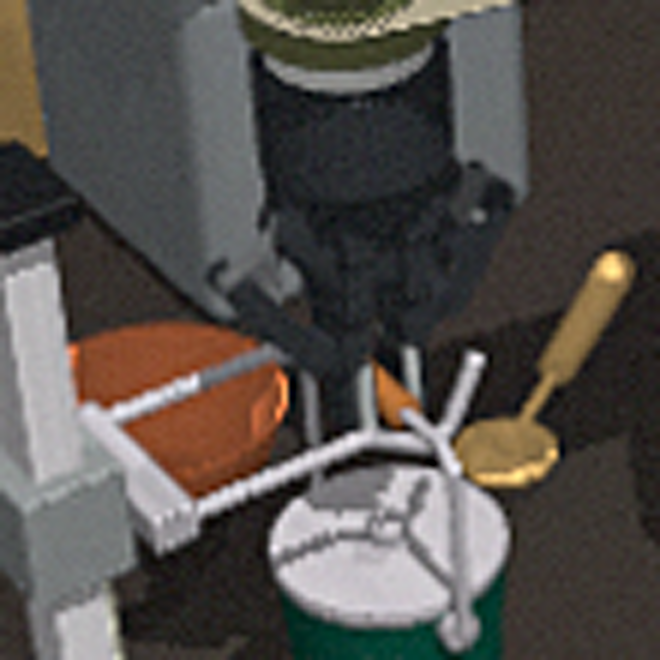

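Emit:
servo_tool:
  plan:
    - [[0,0,0],[0,0,-0.5],-1]
    - [[0,0,0],[0,0,-0.6],-1]
    - [[0,0,0],[0,0,-0.5],-1]
    - [[0,0,0],[0,0,0],-1]
    - [[0,0,0],[0,0,0],-1]
  newtons: 20

```text
t: 21.83
tcp_pos: [0.554, -0.1848, 0.2063]
orientation: [-1.571, -0.005, 0.005]
ft_force: [-0.4, 0.7, 1.0]
grip_width: 0.0126
```

```bash
python3 - <<'E'
from h import *
st();avg(30)
E
```

```text
t 21.83 tcp [ 554.  -184.8  206.3] x [ 1.     0.006 -0.   ] y [-0.  0. -1.] yaw x deg 0.3 F [-0.44  0.71  1.05] M [ 0.004  0.046 -0.036] w 12.6 q [-0.52  0.47  1.26  0.    1.41 -0.53]
avgF [-0.26  0.11  0.15] sd [0.66 0.6  0.46] M [ 0.012  0.039 -0.009]
```

Emit:
servo_tool:
  plan:
    - [[0,0,0],[0,0,0],-0.66]
    - [[0,0,0],[0,0,0],-0.6]
    - [[0,0,0],[0,0,0],-0.55]
    - [[0,0,0],[0,0,0],-0.5]
    - [[0,0,0],[0,0,0],-0.4]
    - [[0,0,0],[0,0,0],-0.25]
    - [[0,0,0],[0,0,0],-0.15]
    - [[0,0,0],[0,0,0],-0.15]

```text
t: 24.0
tcp_pos: [0.554, -0.1849, 0.2063]
orientation: [-1.571, -0.005, 0.005]
ft_force: [-0.1, 0.5, -0.2]
grip_width: 0.0363
```

```bash
python3 - <<'E'
from h import *
st()
a=ctrl.grab_frame("scene");crop(a,170,140,110,110,6,"k1")
E
```

```text
t 24.0 tcp [ 554.  -184.9  206.3] x [ 1.     0.006 -0.   ] y [-0. -0. -1.] yaw x deg 0.3 F [-0.1   0.53 -0.19] M [-0.017 -0.022 -0.021] w 36.3 q [-0.52  0.47  1.26 -0.    1.41 -0.53]
```

View pics/k1.png

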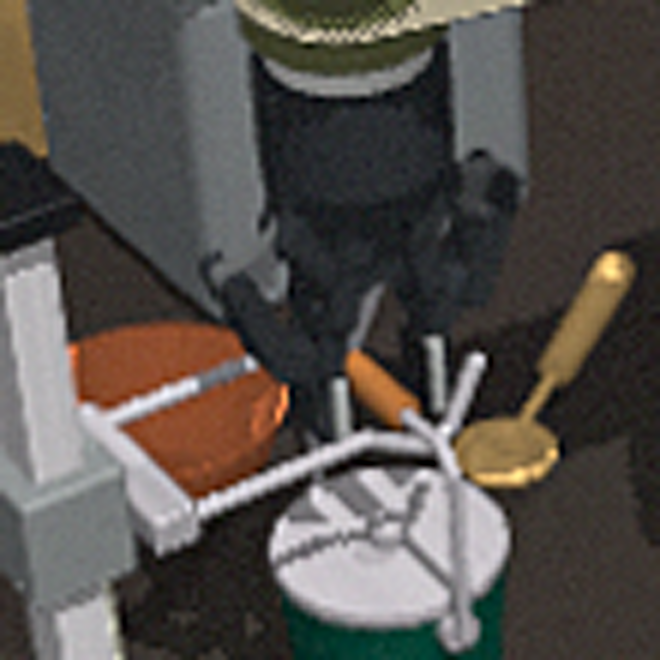

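The fingers are open, and the hook and pail did not move. I'm rising straight up.

Emit:
servo_tool:
  plan:
    - [[0,0,0],[0,0,2],-0.15]
    - [[0,0,0],[0,0,4],-0.15]
    - [[0,0,0],[0,0,7],-0.15]
    - [[0,0,0],[0,0,10],-0.15]
    - [[0,0,0],[0,0,12],-0.15]
    - [[0,0,0],[0,0,12],-0.15]
    - [[0,0,0],[0,0,12],-0.15]
    - [[0,0,0],[0,0,12],-0.15]

```text
t: 24.72
tcp_pos: [0.5541, -0.1848, 0.2791]
orientation: [-1.571, -0.006, 0.004]
ft_force: [-0.0, -0.5, -0.5]
grip_width: 0.0363
```

Emit:
servo_tool:
  plan:
    - [[0,0,0],[0,0,12],-0.15]
    - [[0,0,0],[0,0,12],-0.15]
    - [[0,0,0],[0,0,12],-0.15]
    - [[0,0,0],[-5,0,12],-0.15]
    - [[0,0,0],[-10,0,10],-0.15]
    - [[0,0,0],[-15,0,8],-0.15]
    - [[0,0,0],[-15,0,4],-0.15]
    - [[0,0,0],[-15,0,0],-0.15]

```text
t: 25.38
tcp_pos: [0.493, -0.1848, 0.3491]
orientation: [-1.572, -0.006, 0.003]
ft_force: [0.2, 0.4, 0.7]
grip_width: 0.0363
```

Emit:
servo_tool:
  plan:
    - [[0,0,0],[-15,0,0],-0.15]
    - [[0,0,0],[-15,0,0],-0.15]
    - [[0,0,0],[-15,0,0],-0.15]
    - [[0,0,0],[-10,0,0],-0.15]
    - [[0,0,0],[-5,0,0],-0.15]
    - [[0,0,0],[0,0,0],-0.15]
    - [[0,0,0],[0,0,0],-0.15]
    - [[0,0,0],[0,0,0],-0.15]

```text
t: 26.05
tcp_pos: [0.4345, -0.1849, 0.3473]
orientation: [-1.571, -0.005, 0.005]
ft_force: [0.2, -0.8, 0.9]
grip_width: 0.0366
```

```bash
python3 - <<'E'
from h import *
st()
a=ctrl.grab_frame("scene");crop(a,0,0,640,480,1,"l1");crop(a,160,150,110,120,5,"l2")
for i in range(9):b=ctrl.grab_frame("top")
c=ctrl.grab_frame("scene");crop(b,0,0,640,480,1,"l3")
d=np.abs(c["img"].astype(int)-a["img"])[150:280,150:280];print(d.max(),d.mean())
E
```

```text
t 26.05 tcp [ 434.5 -184.9  347.3] x [1.    0.006 0.   ] y [ 0.  0. -1.] yaw x deg 0.4 F [ 0.24 -0.82  0.93] M [-0.026 -0.025 -0.018] w 36.6 q [-0.65  0.18  1.28  0.    1.68 -0.66]
70 3.4598027613412228
```

View pics/l1.png

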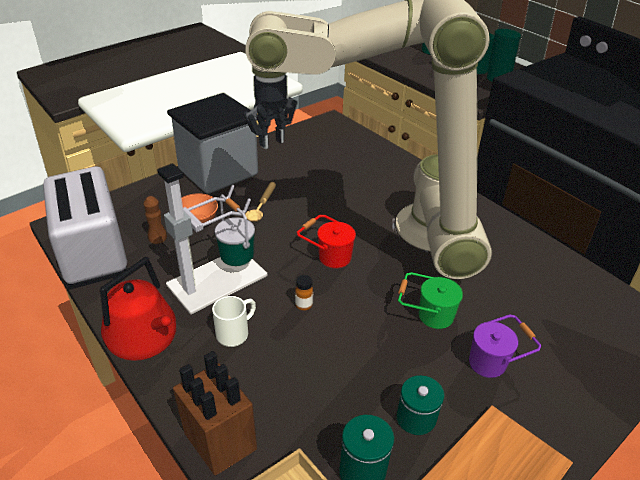

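View pics/l2.png

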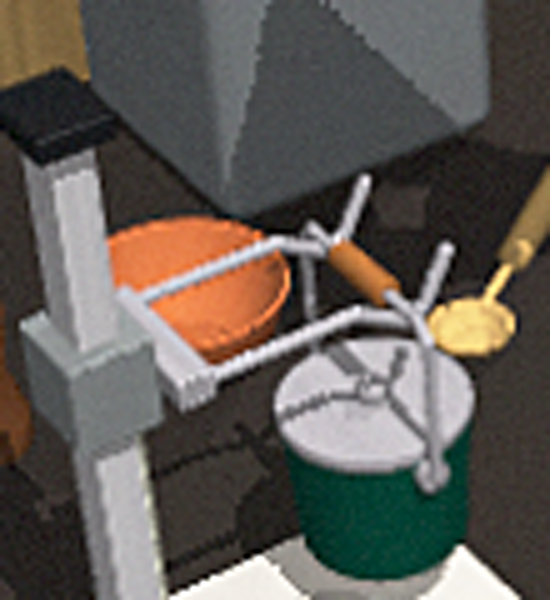

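View pics/l3.png

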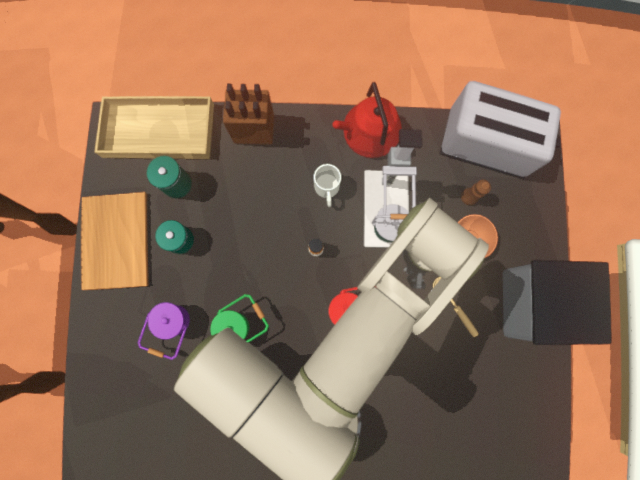

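The pail hangs upright with its bail in both dips (crop 320,240 and 420,315), and the bystanders are in place. I'll let it settle, check that it is still, and hand in.

Emit:
servo_tool:
  plan:
    - [[0,0,0],[0,0,0],-0.15]
    - [[0,0,0],[0,0,0],-0.15]
    - [[0,0,0],[0,0,0],-0.15]
    - [[0,0,0],[0,0,0],-0.15]
    - [[0,0,0],[0,0,0],-0.15]
    - [[0,0,0],[0,0,0],-0.15]
    - [[0,0,0],[0,0,0],-0.15]
    - [[0,0,0],[0,0,0],-0.15]

```text
t: 27.27
tcp_pos: [0.434, -0.1848, 0.3473]
orientation: [-1.571, -0.005, 0.005]
ft_force: [0.2, 0.2, 0.1]
grip_width: 0.0363
```

```bash
python3 - <<'E'
from h import *
G=[cv2.cvtColor(ctrl.grab_frame("scene")["img"],cv2.COLOR_RGB2GRAY).astype(np.float32) for i in range(16)]
for i in range(0,16):
    print(i,np.round(cv2.phaseCorrelate(G[0][215:270,208:262].copy(),G[i][215:270,208:262].copy())[0],2),end=" ")
d=[np.abs(g-G[0]) for g in G[1:]]
print("\npail",np.mean([x[215:270,208:262].mean() for x in d]),"backgr",np.mean([x[300:360,300:360].mean() for x in d]))
E
```

```text
0 [0. 0.] 1 [ 0.01 -0.01] 2 [-0.04 -0.01] 3 [-0.02  0.02] 4 [-0.01  0.02] 5 [-0.    0.03] 6 [-0.04  0.  ] 7 [-0.01  0.  ] 8 [-0.01  0.01] 9 [0.   0.04] 10 [ 0.02 -0.02] 11 [-0.02  0.01] 12 [-0.01  0.03] 13 [-0.    0.04] 14 [-0.   -0.01] 15 [0.02 0.  ] 
pail 2.9522781 backgr 3.3705184
```

It is perfectly still, with motion under 0.05 px, so I'm handing in.

```bash
python3 -c "
from station import ctrl
print(ctrl.job_done())"
```

```text
the job is handed in; nothing more can be done
None
```

The teal pail with the steel lid is hanging still and upright from both prongs of the scale, and the job is handed in at about 28 s of the 72 s allowed. I raised the bail upright while the pail stood on the counter. I then carried the pail by the wooden grip and hooked it over the tips. I eased it down about 70 mm until the wrist force read about zero (0.15 N, within the noise), and only then let go.

- **Weight:** the pail read about 7.1 N on the wrist sensor, roughly 0.72 kg. The hook's sink of about 70 mm agrees with that.
- **Last checks:** neither the hook nor the pail visibly moved on release. Over 0.8 s afterwards the pail shifted less than 0.05 px. By eye, nothing else on the counter had moved, and the gripper was clear.
- **Counter pressure:** near the end of raising the bail, the arm pressed the pail onto the counter with about 10 N. I relieved it at once and saw no shift in the pictures.
- **Seat position disagreement:** the seat came out at 556 mm from the base plate and about 553 mm from the prongs, so I used 554 mm. The bail seated with only about 0.3 N of side force.

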